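# Clear the rod off the pail and hang the pail on the fork bracket

### The job

A stirring rod has been left lying across the small steel pail. First lift the rod off and lay it down gently, flat on the bench clear of the pail, leaving pail and bail as they are; then swing the pail's flat-lying bail upright while the pail still stands on the bench, lift the pail by the bail without tipping it, and hang it with the bail across both upturned prongs of the fork bracket. Let go so that it hangs still with its two bars inside, and do not knock over or shift the other things on the bench.

Things in the scene. Friction and masses are not known exactly. Their poses are not given: they have to be found in the camera images.
- rod_mid (a point): Middle of the graphite stirring rod: 230 mm long along its y axis, middle of its thickness. The wooden handle (15 mm thick) is the +y part from y = +25 to +115 mm, the thin dark rod (8 mm) the -y part from +25 to -115 mm. z is up when it lies flat, and this point is then 7.5 mm above what it lies on. At the start it lies across the two wire arms of the flat bail, roughly square to the bail's direction.
- rod_grip (a point): The rod's balance point, on its axis 40 mm from rod_mid towards the handle end, where the handle is 15 mm wide (across the rod's x axis): a good place to grip it. Same axes as rod_mid. The strip of bench between robot and pail (x 0.35 to 0.42 m, y 0.03 to 0.32 m) is bare.
- pail: Small round open steel pail, 60 mm high, 92 mm across the rim and 76 mm at the foot, wall 3 mm, about 0.3 kg; two small loose metal bars lie inside. Origin at the centre of its underside, z up. The bail's pivots are at y = +/-53 mm, 64 mm above the underside; the flat bail points along the pail's +x axis.
- bail (a joint): Angle of the swing bail in rad: 0 = lying flat, level, over the pail's +x side; 1.57 = upright; 3.14 = flat on the other side. It swings freely and falls back when let go.
- bail_grip (a point): Middle of the bail's crown, on the axis of its freely turning wooden roller (14 mm thick, 36 mm long, along the pail's y axis), 105 mm from the pivot line. The bail is a square-cornered loop of 6 mm wire: two parallel arms 106 mm apart and a straight crown 90 mm long. Flat, the roller is 64 mm above the pail's underside with about 50 mm free between it and the rim; upright it is 169 mm above the underside. This frame's y axis runs along the crown.
- fork: Fixed steel fork bracket. Origin on the bench under its post; the prongs point along its -x axis, z up. Two parallel prongs, 8 mm round bar, at y = +/-32 mm, level 230 mm above the bench (axis), run forward from the cross-bar at x = 0 to x = -90 mm and then turn up; tips at x = -102 mm, their tops 258 mm above the bench. Nothing stands higher than 258 mm. The base plate (8 mm thick) reaches from x = -130 to +20 mm, y = +/-65 mm.
- fork_seat (a point): Middle of the seat: between the prongs, at x = -70 mm of the bracket and 234 mm above the bench, level with the top of the prongs. With the bail hung, its crown lies across both prongs along the bracket's y axis, its roller between them at 237 mm above the bench, and the pail's underside is some 68 mm above the bench.
- bar_0_mid (a point): Middle of one of the two small metal bars (22 x 42 x 10 mm) in the pail.
- bar_1_mid (a point): Middle of the other bar in the pail.
- mould_low: Low round casting ring filled with red sand, 88 mm across, 30 mm high, a bystander. Origin at the centre of its underside.
- jar: White screw-cap jar, 52 mm across, 60 mm high, a bystander. Origin at the centre of its underside.
- dish: Small white dish, 56 mm across, 24 mm high, a bystander. Origin at the centre of its underside.

How it is judged:
On the way, in this order (a step that is already met when the one before it is completed fails the run):
1. the rod lies still, flat on the bench and released, clear of the pail, whose bail still lies flat (height (world z) of rod_mid below 0.025 m and contact force between rod and the arm below 0.1 N and contact force between rod and the fingers below 0.1 N and contact force between rod and pail below 0.05 N and linear speed of rod below 0.03 m/s and value of joint bail below 0.35 rad and height (world z) of pail below 0.012 m), for 0.2 s.
2. the bail is upright while the pail still stands on the bench (value of joint bail between 1.2 and 1.95 rad and height (world z) of pail below 0.012 m and angle between pail's own z axis and vertical below 0.15 rad), for 0.1 s.
At the end, for the whole second after the job is handed in: Pail hangs with its crown across both prongs behind the tips, roller within 20 mm of mid-way, tilt under 0.2 rad, under 0.06 m/s, at least 30 mm off the bench, both bars inside; rod flat, still on the bench (middle under 25 mm high) (contact force between pail and fork above 1.5 N and z of bail_grip in the frame of fork between 0.225 and 0.262 m and x of bail_grip in the frame of fork between -0.1 and -0.01 m and y of bail_grip in the frame of fork between -0.02 and 0.02 m and angle between pail's own z axis and vertical below 0.2 rad and height (world z) of pail above 0.03 m and linear speed of pail below 0.06 m/s and z of each of bar_0_mid, bar_1_mid in the frame of pail below 0.06 m and distance between each of bar_0_mid, bar_1_mid and pail below 0.065 m and height (world z) of rod_mid between -0.01 and 0.025 m and linear speed of rod below 0.03 m/s); the robot touches nothing.
It fails at once if the rod is dropped (it falls freely for more than about 30 mm) (linear speed of rod above 0.8 m/s and contact force between rod and the fingers below 0.05 N).
It fails at once if the pail is tipped more than 0.6 rad (angle between pail's own z axis and vertical above 0.6 rad).
It fails at once if the casting ring, the jar or the dish is shifted by more than 30 mm (distance of any of mould_low, jar, dish from where it was at the start of the episode above 0.03 m).
It also fails if it takes over 72 s, if anything falls off the work surface, if the arm or the gripper's body presses on something with over 40 N, if the wrist force passes 120 N, or if a joint passes its speed limit or range.

### The arm

A 6-joint arm with a two-finger parallel gripper is mounted at the origin on a cart in front of the work surface, level with it; the furniture and walls round the work are solid. World frame = base frame: x ahead of the robot, y to its left, z up, the work surface at z = 0. Lengths are in m, angles in rad, forces in N, time in s.
With the tool pointing down it reaches from about 0.375 to 0.9 m from the base axis. Payload 3.1 kg.
Tool frame: the origin (TCP) lies midway between the tips of the shut fingers; the grasp point (between the pads) lies 19 mm behind it; x points along the fingers, y is the direction in which the jaws open and shut, and the axes are right-handed (so a half turn about x gives the same grasp; the last joint's range is limited). The gripper opens to 87 mm and grips with 3 to 60 N. Pads are 19 mm wide; open, the fingers measure 117 mm over their backs; the gripper's body (75 mm by 190 mm) begins 51 mm behind the grasp point.
Start: joints at [-1.391, 0.527, 1.433, -0, 1.181, -0.178], TCP at [0.219, -0.585, 0.223] pointing down, gripper open.
Joint ranges: [-3.08, 3.08], [-0.75, 2.2], [0.22, 2.44], [-1.43, 4.57], [0, 2.65], [-2.85, 2.85]. Speed limits (rad/s): [2.79, 2.79, 3.14, 3.14, 3.14, 3.14].

### API

Orientations are given as a unit quaternion [x, y, z, w].
In Python, from rig import get_obs, imaging, robot gives the robot as it stands.
- The arm moves only by the shell command python3 -m inch 'ROWS' [FORCE]. ROWS is JSON, a list of rows, each a list of 3 entries, a list of its own where there are three numbers: the finger opening in mm, from 0 to 87, then the shift along the tool's x, y, z in mm, then the turn, a rotation vector about the tool's x, y, z in degrees. In form: [[grip, [dx, dy, dz], [wx, wy, wz]], ...]. A call has 1 to 12 rows; each row shifts and turns the pose as measured when the row begins, along the tool's axes as they then stand; what a row does not reach is not made up. A row lasts 1/8 s, in which the tool goes at most 62.5 mm and 10.7 degrees, less where a joint would pass 70% of its speed; a pose out of reach is approached as far as the arm can. A call with a gripper value outside its range is refused whole. The fingers move at their own pace and stop on an object; FORCE is the grip in N (left out, the last holds). Time passes only in rows, so rows that do not move let the fingers close. It gives the time, the measured TCP pose, the force and the opening at its end, in the units of the state.
- get_obs(): the state, without advancing time (a new reading comes with each control period).
- imaging.camera(name): name is "scene" or "top" or "wrist"; returns the picture (480x640x3 uint8, red, green, blue); there is no depth.
- imaging.camera_params(name): a dict with "camera_matrix" (3x3 intrinsics, pixels), "xyz" and "rotation" of the camera in the world. Camera axes: x right, y down, z forward; pixel columns grow to the right and rows downward; lengths in m; the calibration is good to about 2 mm. A picture is of the moment at which its call begins: read the wrist's pose just before it. camera_params takes no time and is no camera call; for the wrist camera it gives the pose at the moment of the call.
- robot.hand_in(): hands the job in, once; it reports no verdict.
Trained networks look in the newest picture that a camera, given by its name, has taken for a name from the list of things; names that differ only in an ending like _2 or _b are one class to them, and where a whole thing is asked for, a point or a joint stands for the part that bears it (a point fixed in the world has none). Each returns a list of dicts, best first, with "confidence" (0 to 1); they miss things now and then, are a little off and sometimes report something else, mostly with a low value. They report only what shows in the picture. A call takes as long as a camera call.
- imaging.cut_out(camera, target): "pixels" (480x640 bool, what is visible of it) and "box" ([centre column, centre row, width, height] in pixels, round what is visible of it).
- imaging.tip_of(camera, target): "pixel" ([column, row] in pixels: a listed point, or the origin of a listed thing).
The state is a dict: "time": time; "q": joint angles; "joint_velocities": joint speeds; "joint_torque": joint torques, N m; "position": TCP position; "tool_rot": TCP orientation; "ft_force": force on the tool from outside, world axes, zero at the start; "moment": the same for the moment, N m; "grip_width": finger opening in m.
Only numpy, scipy, OpenCV 4.12 (cv2) and the standard library are available. Lean on these libraries where they do the work, as an engineer would, in place of code of your own. Each camera call takes 0.05 s, during which the arm holds its last target. There are 200 camera calls.

## Working session

There is one attempt and no reset: what is moved stays moved. The work goes in short steps, Python scripts to look and compute and a shell command to move; the robot and the scene stay as the last step left them, time stands still between calls to the robot, and variables do not carry over. Pictures are saved under pics/ and viewed, about 8 in all and at most 12, crops included, and the job is handed in when it is done.

```bash
mkdir -p pics; ls; cat > h.py <<'E'
import numpy as np, cv2
from rig import get_obs, imaging, robot
from scipy.spatial.transform import Rotation as R
def rot(p):
    r=np.array(p["rotation"],float)
    return r if r.shape==(3,3) else R.from_quat(r).as_matrix()
def ray(p,px):
    K=np.array(p["camera_matrix"]); d=rot(p)@np.linalg.solve(K,[px[0],px[1],1.]); return np.array(p["xyz"]),d/np.linalg.norm(d)
def tri(rays):
    A=sum(np.eye(3)-np.outer(d,d) for o,d in rays); b=sum((np.eye(3)-np.outer(d,d))@o for o,d in rays)
    x=np.linalg.solve(A,b); return x, max(np.linalg.norm((np.eye(3)-np.outer(d,d))@(x-o)) for o,d in rays)
def atz(r,z): o,d=r; return o+d*(z-o[2])/d[2]
def snap(c,name=None):
    im=imaging.camera(c); 
    if name: cv2.imwrite(f"pics/{name}.png",im[:,:,::-1])
    return im
def look(names,cams=("scene","top")):
    out={}
    for n in names:
        rs=[];s=""
        for c in cams:
            t=imaging.tip_of(c,n); p=imaging.camera_params(c)
            if t: 
                r=ray(p,t[0]["pixel"]); rs.append(r); s+=f" {c}{np.round(t[0]['pixel']).astype(int)} c{t[0]['confidence']:.2f}"
        if len(rs)>1:
            x,e=tri(rs); s+=f" -> {np.round(x,4)} err {e*1000:.1f}mm"; out[n]=x
        print(n,s)
    return out
E
cat > s1.py <<'E'
from h import *
a=snap("scene","s1"); b=snap("top","t1")
cv2.imwrite("pics/st1.png",np.vstack([cv2.resize(a,(400,300)),cv2.resize(b,(400,300))])[:,:,::-1])
look(["rod_mid","rod_grip","pail","bail_grip","fork","fork_seat","mould_low","jar","dish"])
for c in("scene","top"): p=imaging.camera_params(c); print(c,np.round(p["xyz"],3),np.round(rot(p)[:,2],2))
o=get_obs();print(o["time"],o["position"],o["tool_rot"])
E
python3 s1.py
```

```text
pics
rod_mid  scene[322 295] c0.63 top[291 280] c0.56 -> [0.5621 0.1775 0.083 ] err 0.6mm
rod_grip  scene[332 313] c0.70 top[284 302] c0.56 -> [0.5278 0.1885 0.0684] err 1.2mm
pail  scene[358 338] c0.68 top[306 316] c0.92 -> [ 0.5017  0.1496 -0.0108] err 5.4mm
bail_grip  scene[306 334] c0.67 top[248 293] c0.55 -> [0.5401 0.2484 0.0561] err 0.4mm
fork  scene[272 268] c0.87
fork_seat  scene[299 181] c0.61 top[352 184] c0.63 -> [0.6874 0.0931 0.233 ] err 1.3mm
mould_low  scene[237 336] c0.74 top[388 253] c0.57 -> [ 0.7153  0.0952 -0.176 ] err 129.1mm
jar  scene[206 323] c0.58 top[218 180] c0.76 -> [ 0.7396  0.3131 -0.0027] err 2.0mm
dish  scene[205 323] c0.73 top[391 255] c0.73 -> [ 0.7029  0.1423 -0.0527] err 162.9mm
scene [0.156 0.702 0.73 ] [ 0.5  -0.61 -0.61]
top [0.494 0.143 1.079] [ 0.11  0.   -0.99]
1.0 [ 0.21892795 -0.58540105  0.22256265] [ 0.69583202  0.1258101  -0.69580953  0.12585197]
```

View pics/t1.png

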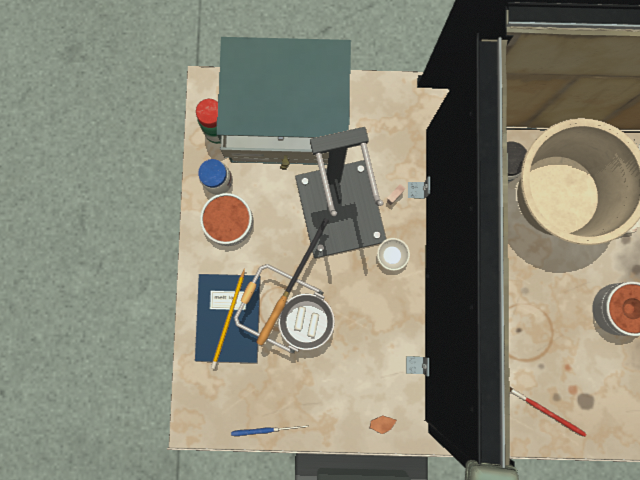

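View pics/s1.png

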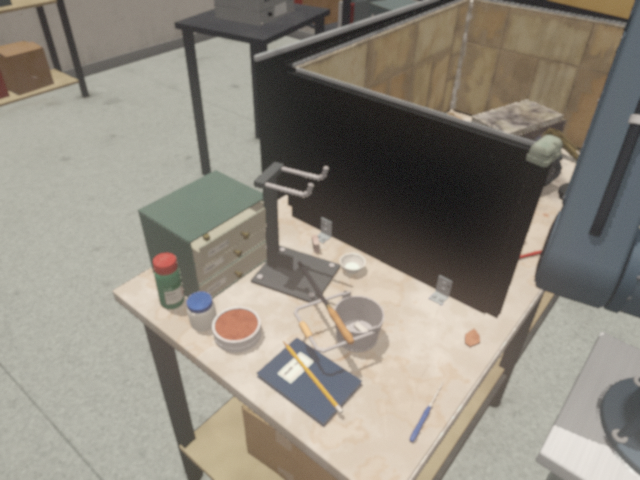

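```bash
cat > s2.py <<'E'
from h import *
ps,pt=imaging.camera_params("scene"),imaging.camera_params("top")
for n,a,b in [("wall near top",(536,148),(478,462)),("wall far top",(258,56),(478,38)),("wall top edge mid?",(270,36),(505,40))]:
    print(n,tri([ray(ps,a),ray(pt,b)]))
print("wall near bottom",atz(ray(ps,(503,304)),0),"top",atz(ray(pt,(427,440)),0),"far bottom top",atz(ray(pt,(427,130)),0))
# base
K=np.array(pt["camera_matrix"]);print(K[0],rot(pt).round(3).tolist())
def T(px,z): return atz(ray(pt,px),z).round(4)
print("rod ends",T((262,343),.075),T((325,222),.07))
print("fork base corners",[T(p,.008) for p in((296,178),(365,160),(386,243),(316,257))])
print("prong tips",T((334,212),.258),T((381,203),.258)," crossbar",T((314,143),.23),T((367,131),.23))
print("dish",T((393,254),.02),"ring",T((227,219),.03),"bail corners",T((260,267),.064),T((240,318),.064),"pail rim",T((306,322),.06))
for n in("pail","bail","rod_mid","fork"):
  for c in("top",):
    snap(c); 
    for t in imaging.cut_out(c,n)[:1]:
        ys,xs=np.nonzero(t["pixels"]); print(n,t["confidence"],t["box"],len(xs)); cv2.imwrite(f"pics/m_{n}.png",t["pixels"].astype(np.uint8)*255)
o=get_obs(); print(R.from_quat(o["tool_rot"]).as_matrix().round(3).tolist())
E
python3 s2.py
```

```text
wall near top (array([ 0.3407917 , -0.04793077,  0.36419127]), np.float64(0.00483499986333113))
wall far top (array([ 0.8508484 , -0.02080723,  0.39270755]), np.float64(0.031954912806114566))
wall top edge mid? (array([ 0.83209549, -0.03929321,  0.43055819]), np.float64(0.033370741174905245))
wall near bottom [ 0.32119839 -0.1041179   0.        ] top [ 0.3036546  -0.05657178  0.        ] far bottom top [ 0.84079985 -0.05415622  0.        ]
[624.03567735   0.         311.33445381] [[0.025, -0.993, 0.111], [-1.0, -0.025, 0.003], [0.0, -0.111, -0.994]]
rod ends [0.4607 0.2208 0.075 ] [0.6591 0.1248 0.07  ]
fork base corners [array([0.746 , 0.1762, 0.008 ]), array([0.7812, 0.0559, 0.008 ]), array([0.6352, 0.0173, 0.008 ]), array([0.6078, 0.1378, 0.008 ])]
prong tips [0.6421 0.1165 0.258 ] [0.6558 0.054  0.258 ]  crossbar [0.7441 0.1456 0.23  ] [0.7632 0.0719 0.23  ]
dish [0.615  0.0066 0.02  ] ring [0.6667 0.2909 0.03  ] bail corners [0.5831 0.2291 0.064 ] [0.4995 0.2586 0.064 ] pail rim [0.4958 0.1517 0.06  ]
pail 0.82 [282.7, 307.6, 101.4, 89.8] 3024
bail 0.58 [274.6, 305.8, 83.7, 87.8] 566
rod_mid 0.59 [294.0, 285.1, 72.3, 125.5] 907
fork 0.86 [341.1, 192.1, 90.5, 128.8] 8054
[[0.0, 0.35, -0.937], [-0.0, -0.937, -0.35], [-1.0, 0.0, -0.0]]
```

```bash
python3 -m inch '[[87,[-50,0,0],[0,0,0]],[87,[-50,0,0],[0,0,0]],[87,[-50,0,0],[0,0,0]],[87,[-50,0,0],[0,0,0]],[87,[-50,0,0],[0,0,0]],[87,[-45,0,0],[0,0,0]],[87,[-10,0,0],[0,0,0]]]'
```

```text
time: 2.28
position: [0.2187, -0.5848, 0.5351]
tool_rot: [0.696, 0.127, -0.696, 0.124]
ft_force: [0.5, -0.1, -0.6]
grip_width: 0.0874
```

```bash
cat > tgt.py <<'E'
# usage: tgt.py x y z yaw_of_tool_y_deg : needed shift in tool axes (mm) and turn about tool x (deg)
import sys
from h import *
o=get_obs(); M=R.from_quat(o["tool_rot"]).as_matrix(); p=np.array(o["position"])
t=np.array([float(v) for v in sys.argv[1:4]])
yaw=np.degrees(np.arctan2(M[1,1],M[0,1]))
print("t",o["time"],"pos",p.round(4),"yaw_y",yaw.round(2),"tilt_x",M[:,0].round(4),"grip",round(o["grip_width"],4),"F",np.round(o["ft_force"],2),"q",np.round(o["q"],2))
print("shift mm tool",(M.T@(t-p)*1000).round(1))
if len(sys.argv)>4: print("turn about tool x (deg)",round(-((float(sys.argv[4])-yaw+180)%360-180),2))
E
python3 tgt.py 0.48 -0.3 0.5 64
```

```text
t 2.275 pos [ 0.2187 -0.5848  0.5351] yaw_y -69.51 tilt_x [-8.0e-04  4.3e-03 -1.0e+00] grip 0.0874 F [ 0.54 -0.07 -0.64] q [-1.39  0.36  0.89  0.    1.9  -0.18]
shift mm tool [  36.2 -175.2 -344.4]
turn about tool x (deg) -133.51
```

```bash
python3 -m inch '[[87,[0,-25,-49],[0,0,0]],[87,[0,-25,-49],[0,0,0]],[87,[0,-25,-49],[0,0,0]],[87,[0,-25,-49],[0,0,0]],[87,[0,-25,-49],[0,0,0]],[87,[0,-25,-49],[0,0,0]],[87,[0,-25,-49],[0,0,0]]]' && python3 tgt.py 0.46 0.15 0.5
```

```text
time: 3.15
position: [0.4829, -0.2954, 0.5259]
tool_rot: [-0.694, -0.129, 0.699, -0.116]
ft_force: [0.5, -0.4, -0.3]
grip_width: 0.0872
t 3.15 pos [ 0.4829 -0.2954  0.5259] yaw_y -70.05 tilt_x [-0.0094  0.018  -0.9998] grip 0.0872 F [ 0.5  -0.41 -0.31] q [-0.75  0.26  1.05  0.01  1.85  0.47]
shift mm tool [  34.1 -425.9 -130.5]
```

```bash
python3 -m inch '[[87,[-1,-53,-16],[0,0,0]],[87,[-1,-53,-16],[0,0,0]],[87,[-1,-53,-16],[0,0,0]],[87,[-1,-53,-16],[0,0,0]],[87,[-1,-53,-16],[0,0,0]],[87,[-1,-53,-16],[0,0,0]],[87,[0,-53,-16],[0,0,0]],[87,[0,-53,-16],[0,0,0]]]' && python3 -m inch '[[87,[10,0,0],[-10.5,0,0]],[87,[10,0,0],[-10.5,0,0]],[87,[10,0,0],[-10.5,0,0]],[87,[10,0,0],[-10.5,0,0]],[87,[10,0,0],[-10.5,0,0]],[87,[10,0,0],[-10.5,0,0]],[87,[10,0,0],[-10.5,0,0]],[87,[10,0,0],[-10.5,0,0]],[87,[10,0,0],[-10.5,0,0]],[87,[10,0,0],[-10.5,0,0]],[87,[10,0,0],[-10.5,0,0]],[87,[10,0,0],[-10.5,0,0]]]' && python3 tgt.py 0.48 0.17 0.35 64 && python3 - <<'E'
from h import *
p=imaging.camera_params("wrist"); print(np.round(p["xyz"],3),rot(p).round(3).tolist())
snap("wrist","w1")
E
```

```text
time: 4.15
position: [0.4553, 0.1613, 0.5293]
tool_rot: [-0.687, -0.134, 0.705, -0.111]
ft_force: [0.8, 0.1, -1.5]
grip_width: 0.0871
time: 5.65
position: [0.4392, 0.1692, 0.3887]
tool_rot: [0.192, 0.705, -0.186, 0.657]
ft_force: [-0.5, -0.4, 0.5]
grip_width: 0.087
t 5.65 pos [0.4392 0.1692 0.3887] yaw_y 59.0 tilt_x [-0.0631  0.0252 -0.9977] grip 0.087 F [-0.48 -0.36  0.48] q [ 0.11  0.17  1.52  0.03  1.51 -0.92]
shift mm tool [36.1 22.1 37. ]
turn about tool x (deg) -5.0
[0.377 0.208 0.556] [[0.515, 0.834, 0.199], [0.857, -0.498, -0.132], [-0.011, 0.238, -0.971]]
```

View pics/w1.png

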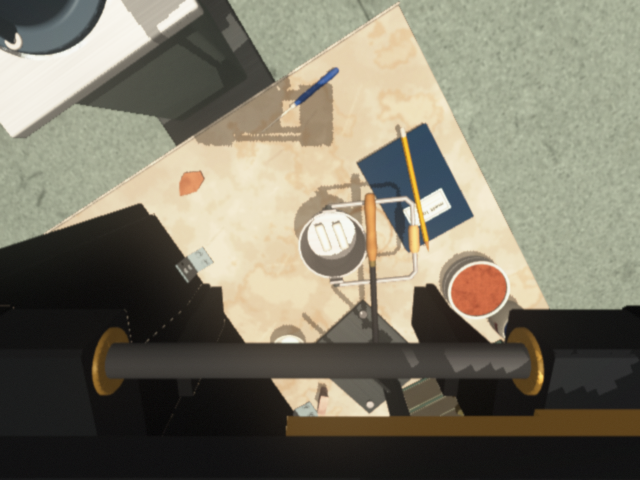

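```bash
cat >> tgt.py <<'E'
if len(sys.argv)>4:
    a=np.radians(float(sys.argv[4])); y=np.array([np.cos(a),np.sin(a),0]); x=np.array([0,0,-1.])
    D=np.stack([x,y,np.cross(x,y)],1); print("full rotvec deg tool",np.degrees(R.from_matrix(M.T@D).as_rotvec()).round(2))
E
cat > s3.py <<'E'
from h import *
snap("scene"); snap("top"); snap("wrist")
look(["rod_mid","rod_grip","pail","bail_grip","fork_seat","fork","bar_0_mid","dish","mould_low","jar"],("scene","top","wrist"))
pw,pt,ps=[imaging.camera_params(c) for c in("wrist","top","scene")]
W=lambda px,z:atz(ray(pw,px),z).round(4)
print("handle end",W((371,196),.073),"rodtip",W((376,340),.07),"roller",W((415,238),.064),"corners",W((411,199),.064),W((415,279),.064),"rim",W((333,243),.06))
print("pivots",W((328,207),.064),W((335,283),.064))
for n,a,b in[("roller",(415,238),(249,291)),("handle end",(371,196),(262,343)),("rim",(333,243),(306,322))]:
    print(n,tri([ray(pw,a),ray(pt,b)]))
E
python3 s3.py; python3 tgt.py 0.48 0.17 0.35 64
```

```text
rod_mid  scene[322 295] c0.94 top[292 283] c0.87 wrist[373 283] c0.74 -> [0.5603 0.1762 0.0841] err 3.8mm
rod_grip  scene[332 310] c0.79 top[280 303] c0.72 wrist[373 251] c0.61 -> [0.5253 0.1942 0.0814] err 1.6mm
pail  scene[357 337] c0.82 top[306 320] c0.62 wrist[340 236] c0.19 -> [ 0.5002  0.156  -0.0011] err 9.8mm
bail_grip  scene[307 334] c0.95 wrist[413 236] c0.90 -> [0.5413 0.248  0.0567] err 2.4mm
fork_seat  scene[301 179] c0.75 top[352 186] c0.65 -> [0.6832 0.093  0.2381] err 1.2mm
fork  scene[274 268] c0.67 top[332 180] c0.96 wrist[389 378] c0.94 -> [ 7.461e-01  1.116e-01 -6.000e-04] err 2.6mm
bar_0_mid  scene[364 330] c0.50 top[312 330] c0.55 wrist[322 233] c0.72 -> [0.4848 0.1437 0.0178] err 3.1mm
dish  scene[353 269] c0.82 top[391 255] c0.92 wrist[291 347] c0.64 -> [0.6157 0.0068 0.0013] err 4.2mm
mould_low  scene[239 337] c0.98 top[227 222] c0.60 wrist[473 284] c0.73 -> [ 0.6686  0.2954 -0.0018] err 6.0mm
jar  scene[206 322] c0.78 top[217 179] c0.90 wrist[505 314] c0.60 -> [0.7394 0.3134 0.0035] err 4.5mm
handle end [0.4656 0.2272 0.073 ] rodtip [0.642  0.1359 0.07  ] roller [0.5444 0.2494 0.064 ] corners [0.4968 0.2689 0.064 ] [0.5941 0.2231 0.064 ] rim [0.496  0.1547 0.06  ]
pivots [0.4511 0.1739 0.064 ] [0.5439 0.1291 0.064 ]
roller (array([0.54356216, 0.24733538, 0.06580474]), np.float64(0.001907232132820454))
handle end (array([0.46186004, 0.22310922, 0.09009321]), np.float64(0.0035344925180523195))
rim (array([0.49641661, 0.15299096, 0.05577506]), np.float64(0.0013962536198265161))
t 7.35 pos [0.4402 0.1693 0.3905] yaw_y 58.65 tilt_x [-0.0602  0.0255 -0.9979] grip 0.087 F [ 0.85 -0.69 -0.11] q [ 0.11  0.17  1.52  0.03  1.51 -0.92]
shift mm tool [38.  21.7 36.1]
turn about tool x (deg) -5.35
full rotvec deg tool [-5.37 -3.73  0.38]
```

```bash
python3 -m inch '[[87,[30,20,25],[-4.4,-3.7,0.4]]]' && python3 tgt.py 0.528 0.193 0.24 63
```

```text
time: 7.48
position: [0.4719, 0.174, 0.3607]
tool_rot: [0.165, 0.685, -0.164, 0.69]
ft_force: [1.2, 0.1, -0.2]
grip_width: 0.0871
t 7.475 pos [0.4719 0.174  0.3607] yaw_y 63.12 tilt_x [ 7.1e-03  2.0e-04 -1.0e+00] grip 0.0871 F [ 1.21  0.12 -0.21] q [ 0.13  0.21  1.54 -0.    1.38 -0.97]
shift mm tool [121.1  41.9  40.7]
turn about tool x (deg) 0.12
full rotvec deg tool [ 0.12  0.36 -0.2 ]
```

```bash
python3 -m inch '[[60,[45,14,14],[0,0.3,0]],[60,[45,14,14],[0,0,0]],[50,[30,13,12],[0,0,0]],[45,[0,0,0],[0,0,0]]]' && python3 tgt.py 0.528 0.193 0.1 63; cat > s4.py <<'E'
from h import *
p=imaging.camera_params("wrist"); K=np.array(p["camera_matrix"])
snap("wrist","w2"); snap("top"); snap("scene")
look(["rod_mid","rod_grip","bail_grip"],("scene","top","wrist"))
o=get_obs(); M=R.from_quat(o["tool_rot"]).as_matrix(); P=np.array(o["position"])
def proj(x): c=rot(p).T@(x-np.array(p["xyz"])); u=K@c; return (u[:2]/u[2]).round()
print("cam",np.round(p["xyz"],3),"tcp px",proj(P),"tcp+.12 px",proj(P+.12*M[:,0]))
for x in([.528,.193,.074],[.4656,.2272,.074],[.57,.171,.074]): print(x,proj(np.array(x)))
E
python3 s4.py
```

```text
time: 7.98
position: [0.5287, 0.1937, 0.2367]
tool_rot: [0.165, 0.687, -0.163, 0.688]
ft_force: [-0.2, 0.2, -0.2]
grip_width: 0.0546
t 7.975 pos [0.5287 0.1937 0.2367] yaw_y 63.19 tilt_x [ 0.0024  0.0023 -1.    ] grip 0.0546 F [-0.24  0.18 -0.24] q [ 0.15  0.43  1.58  0.    1.14 -0.95]
shift mm tool [136.7  -1.4  -0.5]
turn about tool x (deg) 0.19
full rotvec deg tool [ 0.19  0.07 -0.18]
rod_mid  scene[323 294] c0.75 wrist[316 258] c0.90 -> [0.5606 0.1773 0.0849] err 0.3mm
rod_grip  scene[332 316] c0.92 wrist[312 214] c0.71 -> [0.5299 0.1885 0.0575] err 0.4mm
bail_grip  scene[307 334] c0.82
cam [0.453 0.231 0.398] tcp px [320. 312.] tcp+.12 px [319. 235.]
[0.528, 0.193, 0.074] [316. 217.]
[0.4656, 0.2272, 0.074] [319. 131.]
[0.57, 0.171, 0.074] [316. 269.]
```

View pics/w2.png

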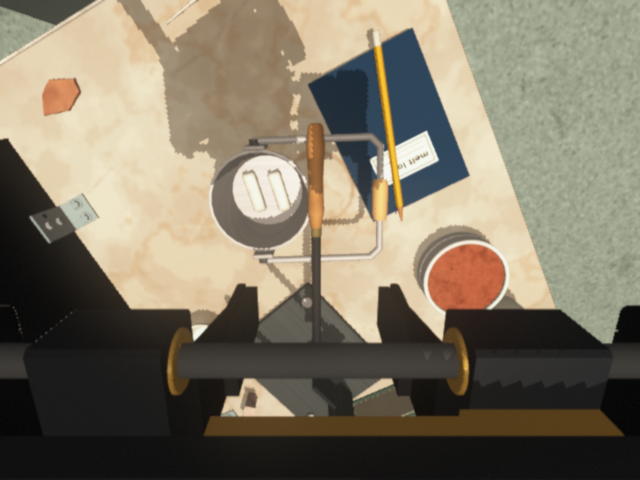

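```bash
python3 -m inch '[[45,[50,-1,0],[0,0,0]],[45,[50,0,0],[0,0,0]],[45,[40,0,0],[0,0,0]],[45,[10,0,0],[0,0,0]],[45,[5,0,0],[0,0,0]]]' && python3 tgt.py 0.528 0.1925 0.07 63
```

```text
time: 9.2
position: [0.535, 0.1941, 0.0842]
tool_rot: [0.167, 0.682, -0.161, 0.694]
ft_force: [-1.1, -0.1, 1.2]
grip_width: 0.0448
t 9.2 pos [0.535  0.1941 0.0842] yaw_y 63.19 tilt_x [ 0.0184  0.0048 -0.9998] grip 0.0448 F [-1.05 -0.07  1.15] q [ 0.15  0.64  1.7   0.    0.78 -0.95]
shift mm tool [14.1 -4.8 -5.7]
turn about tool x (deg) 0.19
full rotvec deg tool [ 0.18  0.82 -0.72]
```

```bash
python3 -m inch '[[45,[7,-3,-6],[0,0.8,-0.7]],[45,[6,0,0],[0,0,0]],[45,[0,0,0],[0,0,0]]]' && python3 tgt.py 0.528 0.1925 0.07 63 && python3 - <<'E'
from h import *
im=snap("scene"); cv2.imwrite("pics/c5.png",cv2.resize(im[220:400,240:440],(800,720),interpolation=cv2.INTER_CUBIC)[:600,:,::-1])
E
```

```text
time: 9.57
position: [0.5301, 0.1946, 0.0732]
tool_rot: [0.165, 0.686, -0.163, 0.689]
ft_force: [0.7, 0.1, 0.0]
grip_width: 0.0451
t 9.575 pos [0.5301 0.1946 0.0732] yaw_y 63.19 tilt_x [ 4.8e-03  8.0e-04 -1.0e+00] grip 0.0451 F [0.72 0.15 0.02] q [ 0.15  0.66  1.71  0.    0.77 -0.95]
shift mm tool [ 3.2 -2.9 -1. ]
turn about tool x (deg) 0.19
full rotvec deg tool [ 0.19  0.23 -0.16]
```

View pics/c5.png

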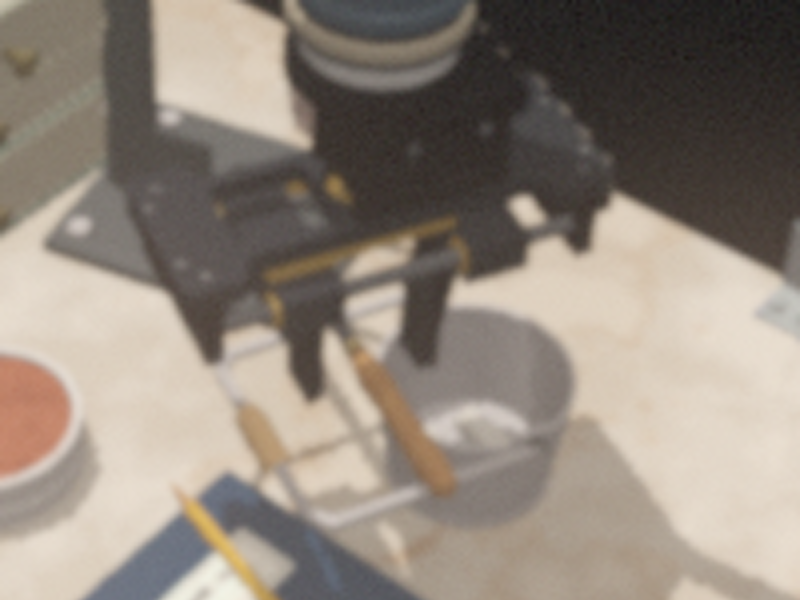

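```bash
python3 -m inch '[[45,[4,-2.5,-4],[0,0.2,0]],[45,[1,0,0],[0,0,0]],[25,[0,0,0],[0,0,0]],[12,[0,0,0],[0,0,0]],[5,[0,0,0],[0,0,0]],[5,[0,0,0],[0,0,0]],[5,[0,0,0],[0,0,0]]]' 15 && python3 tgt.py 0.528 0.1925 0.16 63
```

```text
time: 10.5
position: [0.526, 0.1943, 0.0691]
tool_rot: [0.165, 0.687, -0.163, 0.689]
ft_force: [-0.9, -0.5, -0.5]
grip_width: 0.0147
t 10.5 pos [0.526  0.1943 0.0691] yaw_y 63.19 tilt_x [ 0.004   0.0028 -1.    ] grip 0.0147 F [-0.85 -0.53 -0.51] q [ 0.15  0.66  1.72  0.    0.75 -0.95]
shift mm tool [-90.9  -0.3   2.8]
turn about tool x (deg) 0.19
full rotvec deg tool [ 0.19  0.13 -0.25]
```

```bash
python3 -m inch '[[5,[-12,0,0],[0,0,0]],[5,[-18,0,0],[0,0,0]],[5,[-20,0,0],[0,0,0]],[5,[0,0,0],[0,0,0]]]' && python3 tgt.py 0.400 0.215 0.125 0 && python3 - <<'E'
from h import *
im=snap("scene"); a=im[200:420,200:440]
b=snap("top")[180:400,190:430]
cv2.imwrite("pics/c6.png",cv2.resize(np.hstack([a,b]),None,fx=1.66,fy=1.66,interpolation=cv2.INTER_CUBIC)[:,:,::-1])
E
```

```text
time: 11.0
position: [0.526, 0.1942, 0.1221]
tool_rot: [0.165, 0.687, -0.163, 0.689]
ft_force: [-0.2, 0.5, -0.1]
grip_width: 0.015
t 11.0 pos [0.526  0.1942 0.1221] yaw_y 63.2 tilt_x [ 0.0045  0.0029 -1.    ] grip 0.015 F [-0.23  0.49 -0.11] q [ 0.15  0.58  1.69  0.    0.87 -0.95]
shift mm tool [  -3.4  -38.2 -121.8]
turn about tool x (deg) 63.2
full rotvec deg tool [ 6.319e+01 -1.000e-02 -3.300e-01]
```

View pics/c6.png

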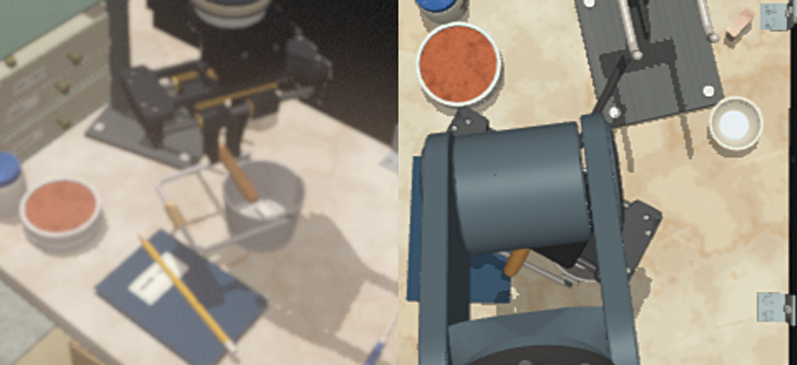

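```bash
python3 -m inch '[[5,[0,-13,-41],[0,0,0]],[5,[0,-13,-41],[0,0,0]],[5,[0,-13,-41],[0,0,0]],[5,[0,0,0],[10,0,0]],[5,[0,0,0],[10,0,0]],[5,[0,0,0],[10,0,0]],[5,[0,0,0],[10,0,0]],[5,[0,0,0],[3,0,0]],[5,[0,0,0],[0,0,0]]]' && python3 tgt.py 0.37 0.22 0.05 20
```

```text
time: 12.22
position: [0.3875, 0.2135, 0.1141]
tool_rot: [0.409, 0.578, -0.415, 0.571]
ft_force: [0.3, -0.0, -0.2]
grip_width: 0.0147
t 12.225 pos [0.3875 0.2135 0.1141] yaw_y 18.76 tilt_x [-0.0136 -0.0014 -0.9999] grip 0.0147 F [ 0.32 -0.04 -0.17] q [ 0.25  0.48  1.97  0.    0.7  -0.08]
shift mm tool [ 64.3 -13.7 -11.6]
turn about tool x (deg) -1.24
full rotvec deg tool [-1.24 -0.18  0.76]
```

```bash
python3 -m inch '[[5,[22,-6,-6],[0,-0.2,0.8]],[5,[22,-5,-4],[0,0,0]],[5,[20,0,0],[0,0,0]],[5,[0,0,0],[0,0,0]]]' && python3 tgt.py 0.37 0.22 0.005 19
```

```text
time: 12.72
position: [0.3735, 0.2195, 0.0478]
tool_rot: [0.411, 0.575, -0.411, 0.576]
ft_force: [0.0, -0.3, -0.5]
grip_width: 0.0146
t 12.725 pos [0.3735 0.2195 0.0478] yaw_y 18.99 tilt_x [ 9.e-04 -3.e-04 -1.e+00] grip 0.0146 F [ 0.02 -0.31 -0.52] q [ 0.27  0.62  2.05 -0.    0.48 -0.06]
shift mm tool [42.8 -3.2 -1.6]
turn about tool x (deg) -0.01
full rotvec deg tool [-0.01  0.03 -0.04]
```

```bash
python3 -m inch '[[5,[18,-1,0],[0,0,0]],[5,[12,0,0],[0,0,0]],[5,[6,0,0],[0,0,0]],[5,[3,0,0],[0,0,0]],[5,[2,0,0],[0,0,0]],[5,[0,0,0],[0,0,0]]]' && python3 tgt.py 0.37 0.22 0.004 19
```

```text
time: 13.48
position: [0.3749, 0.2198, 0.0073]
tool_rot: [0.412, 0.575, -0.409, 0.577]
ft_force: [0.8, -0.6, -0.6]
grip_width: 0.0148
t 13.475 pos [0.3749 0.2198 0.0073] yaw_y 19.08 tilt_x [ 0.0054  0.001  -1.    ] grip 0.0148 F [ 0.8  -0.58 -0.56] q [ 0.27  0.71  2.06 -0.    0.36 -0.06]
shift mm tool [ 3.3 -4.6 -1.8]
turn about tool x (deg) 0.08
full rotvec deg tool [ 0.08  0.05 -0.31]
```

```bash
python3 -m inch '[[5,[2,0,0],[0,0,0]],[5,[2,0,0],[0,0,0]],[5,[0,0,0],[0,0,0]]]' && python3 -m inch '[[25,[0,0,0],[0,0,0]],[35,[0,0,0],[0,0,0]],[35,[0,0,0],[0,0,0]],[35,[-15,0,0],[0,0,0]],[35,[-40,0,0],[0,0,0]],[35,[-40,0,0],[0,0,0]],[50,[-10,0,0],[0,0,0]],[50,[0,0,0],[0,0,0]],[50,[0,0,0],[0,0,0]]]' && python3 tgt.py 0.544 0.248 0.15 64
```

```text
time: 13.85
position: [0.3752, 0.22, 0.004]
tool_rot: [0.412, 0.574, -0.408, 0.578]
ft_force: [0.1, 0.0, -0.3]
grip_width: 0.0149
time: 14.98
position: [0.3735, 0.2193, 0.1097]
tool_rot: [0.411, 0.575, -0.41, 0.577]
ft_force: [0.3, 0.1, -0.0]
grip_width: 0.049
t 14.975 pos [0.3735 0.2193 0.1097] yaw_y 19.04 tilt_x [ 2.6e-03  3.0e-04 -1.0e+00] grip 0.049 F [ 0.28  0.1  -0.01] q [ 0.27  0.48  2.01 -0.    0.65 -0.06]
shift mm tool [-39.8 170.7  28.6]
turn about tool x (deg) -44.96
full rotvec deg tool [-44.96   0.09  -0.13]
```

```bash
python3 -m inch '[[50,[-40,0,0],[0,0,0]],[50,[-40,0,0],[-10,0,0]],[50,[-20,0,0],[-10,0,0]],[50,[-10,0,0],[-10,0,0]],[50,[0,0,0],[-10,0,0]],[50,[0,0,0],[-5,0,0]],[50,[0,0,0],[0,0,0]]]' && python3 tgt.py 0.52 0.23 0.22 64
```

```text
time: 15.85
position: [0.3692, 0.2178, 0.2134]
tool_rot: [0.147, 0.697, -0.154, 0.685]
ft_force: [-1.3, -0.8, -1.1]
grip_width: 0.0499
t 15.85 pos [0.3692 0.2178 0.2134] yaw_y 65.44 tilt_x [-0.019  -0.0057 -0.9998] grip 0.0499 F [-1.29 -0.83 -1.07] q [ 0.27  0.29  1.9  -0.    0.97 -0.87]
shift mm tool [ -9.6  73.7 131.9]
turn about tool x (deg) 1.44
full rotvec deg tool [ 1.43 -0.84  0.76]
```

```bash
python3 -m inch '[[50,[-3,24,44],[0.7,-0.8,0.7]],[50,[-3,24,44],[0.7,0,0]],[50,[-3,22,40],[0,0,0]],[50,[0,0,0],[0,0,0]]]' && python3 tgt.py 0.544 0.248 0.06 64 && cat > s5.py <<'E'
from h import *
pw=imaging.camera_params("wrist"); snap("wrist","w3"); snap("top"); snap("scene")
look(["rod_mid","bail_grip","pail","fork_seat","fork"],("scene","top","wrist"))
K=np.array(pw["camera_matrix"])
def proj(x): c=rot(pw).T@(np.array(x)-np.array(pw["xyz"])); u=K@c; return (u[:2]/u[2]).round()
print(proj([.544,.248,.064]),proj([.4975,.1515,.064]))
E
python3 s5.py
```

```text
time: 16.35
position: [0.5159, 0.2259, 0.2155]
tool_rot: [0.16, 0.692, -0.163, 0.685]
ft_force: [-1.0, 0.4, -0.2]
grip_width: 0.0498
t 16.35 pos [0.5159 0.2259 0.2155] yaw_y 63.62 tilt_x [-0.0112 -0.0027 -0.9999] grip 0.0498 F [-0.97  0.4  -0.18] q [ 0.21  0.46  1.59 -0.    1.11 -0.9 ]
shift mm tool [155.1  33.5  16.7]
turn about tool x (deg) -0.38
full rotvec deg tool [-0.38 -0.51  0.42]
rod_mid  scene[396 369] c0.79 top[283 390] c0.70 wrist[213 104] c0.98 -> [0.3861 0.1875 0.0285] err 3.9mm
bail_grip  scene[306 335] c0.72 wrist[357 236] c0.83 -> [0.5381 0.2491 0.0559] err 0.1mm
pail  scene[358 338] c0.55 top[305 319] c0.72 wrist[244 222] c0.66 -> [ 0.4965  0.1513 -0.0081] err 4.7mm
fork_seat  scene[300 180] c0.60 top[347 189] c0.57 -> [0.6793 0.1001 0.24  ] err 1.9mm
fork  scene[274 269] c0.72 top[335 181] c0.94 wrist[319 418] c0.59 -> [ 0.7473  0.1093 -0.0077] err 2.3mm
[358. 241.] [231. 242.]
```

View pics/w3.png

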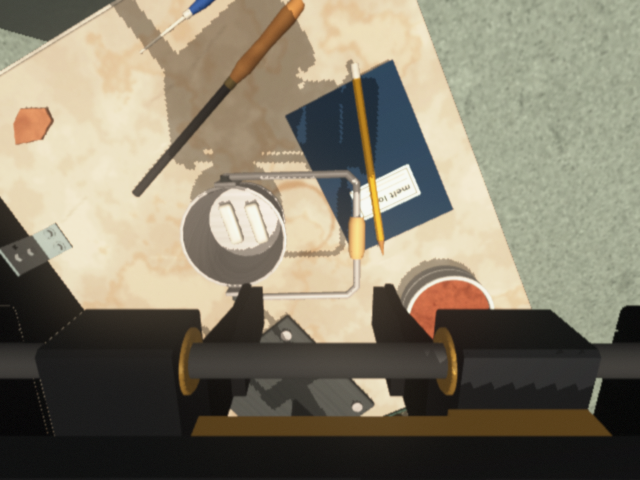

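```bash
python3 -m inch '[[38,[30,16,7],[0,-0.5,0.4]],[38,[30,16,7],[0,0,0]],[38,[30,0,0],[0,0,0]],[38,[0,0,0],[0,0,0]]]' && python3 tgt.py 0.5427 0.2487 0.05 63.6 && python3 - <<'E'
from h import *
pw=imaging.camera_params("wrist"); snap("wrist","w4"); snap("scene")
look(["bail_grip"],("scene","wrist"))
E
```

```text
time: 17.75
position: [0.5409, 0.2493, 0.1252]
tool_rot: [0.161, 0.688, -0.16, 0.689]
ft_force: [0.2, 0.2, -0.5]
grip_width: 0.0382
t 17.75 pos [0.5409 0.2493 0.1252] yaw_y 63.77 tilt_x [ 1.8e-03  3.0e-04 -1.0e+00] grip 0.0382 F [ 0.17  0.22 -0.48] q [ 0.24  0.61  1.6  -0.    0.93 -0.87]
shift mm tool [75.2  0.2  1.8]
turn about tool x (deg) 0.17
full rotvec deg tool [ 0.17  0.09 -0.06]
bail_grip  scene[307 334] c0.78 wrist[315 259] c0.70 -> [0.5453 0.2445 0.0506] err 3.7mm
```

```bash
python3 -m inch '[[38,[25,-1,1],[0,0,0]],[38,[25,0,0],[0,0,0]],[38,[18,0,0],[0,0,0]],[38,[4,0,0],[0,0,0]]]' && python3 tgt.py 0.5427 0.2487 0.05 63.6 && python3 - <<'E'
from h import *
a=snap("wrist")[60:420,100:540]; b=cv2.resize(snap("scene")[250:400,230:410],(432,360))
cv2.imwrite("pics/c7.png",cv2.resize(np.hstack([a,b]),(800,330))[:,:,::-1])
E
```

```text
time: 18.45
position: [0.5499, 0.2498, 0.0619]
tool_rot: [0.164, 0.681, -0.157, 0.696]
ft_force: [-0.3, -0.2, 0.6]
grip_width: 0.0376
t 18.45 pos [0.5499 0.2498 0.0619] yaw_y 63.76 tilt_x [ 0.0234  0.0057 -0.9997] grip 0.0376 F [-0.31 -0.15  0.61] q [ 0.24  0.71  1.63 -0.    0.78 -0.87]
shift mm tool [11.8 -4.4 -6.2]
turn about tool x (deg) 0.16
full rotvec deg tool [ 0.15  1.06 -0.89]
```

View pics/c7.png

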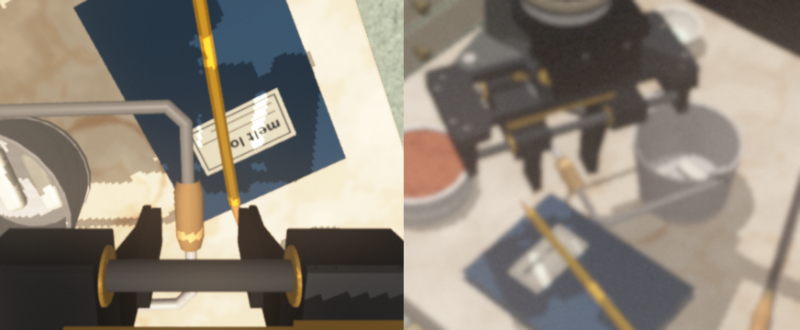

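```bash
python3 -m inch '[[38,[6,-3,-7],[0,1,-0.9]],[38,[6,0,0],[0,0,0]],[38,[0,0,0],[0,0,0]]]' && python3 tgt.py 0.5427 0.2487 0.05 63.6
```

```text
time: 18.92
position: [0.5435, 0.2508, 0.0513]
tool_rot: [0.161, 0.687, -0.16, 0.69]
ft_force: [0.0, 0.4, -0.9]
grip_width: 0.0378
t 18.925 pos [0.5435 0.2508 0.0513] yaw_y 63.76 tilt_x [ 3.4e-03 -1.0e-04 -1.0e+00] grip 0.0378 F [ 0.03  0.4  -0.86] q [ 0.25  0.73  1.63 -0.    0.78 -0.87]
shift mm tool [ 1.3 -2.3  0.2]
turn about tool x (deg) 0.16
full rotvec deg tool [ 0.16  0.17 -0.08]
```

```bash
python3 -m inch '[[25,[1,-2,-1],[0,0,0]],[16,[0,0,0],[0,0,0]],[8,[0,0,0],[0,0,0]],[5,[0,0,0],[0,0,0]],[5,[0,0,0],[0,0,0]],[5,[0,0,0],[0,0,0]]]' 20 && python3 tgt.py 0.5427 0.2487 0.05 63.6; python3 - <<'E'
from h import *
o=get_obs(); p=np.array(o["position"]); g=p+[0,0,.014]
a=np.radians(63.6)
for th in range(0,95,10):
    print(th,(-105*(1-np.cos(np.radians(th)))).round(1),(105*np.sin(np.radians(th))).round(1))
E
```

```text
time: 19.68
position: [0.5419, 0.2487, 0.0508]
tool_rot: [0.16, 0.687, -0.16, 0.69]
ft_force: [-0.8, -1.2, 0.8]
grip_width: 0.0133
t 19.675 pos [0.5419 0.2487 0.0508] yaw_y 63.81 tilt_x [ 0.0039 -0.0013 -1.    ] grip 0.0133 F [-0.77 -1.17  0.79] q [ 0.24  0.72  1.63 -0.    0.78 -0.87]
shift mm tool [0.8 0.4 0.7]
turn about tool x (deg) 0.21
full rotvec deg tool [ 0.21  0.23 -0.03]
0 -0.0 0.0
10 -1.6 18.2
20 -6.3 35.9
30 -14.1 52.5
40 -24.6 67.5
50 -37.5 80.4
60 -52.5 90.9
70 -69.1 98.7
80 -86.8 103.4
90 -105.0 105.0
```

```bash
python3 -m inch '[[5,[-9,0,0],[0,0,0]],[5,[-9,-1,0],[0,0,0]],[5,[-9,-2,0],[0,0,0]],[5,[-9,-3,0],[0,0,0]],[5,[-8,-4,0],[0,0,0]],[5,[-8,-4,0],[0,0,0]],[5,[0,0,0],[0,0,0]]]' && python3 tgt.py 0.5356 0.2361 0.1033 63.8; cat > arc.py <<'E'
import sys
from h import *
o=get_obs();M=R.from_quat(o["tool_rot"]).as_matrix();p=np.array(o["position"]);p0=np.array([.5419,.2487,.0508])
a=np.radians(63.8);u=np.array([np.cos(a),np.sin(a),0])
d=p-p0; r=105+1000*d@u; z=1000*d[2]; print("bail deg",np.degrees(np.arctan2(z,r)).round(1),"radius",np.hypot(r,z).round(1),"side",(1000*d@np.array([-u[1],u[0],0])).round(1),"F",np.round(o["ft_force"],1),"tilt",M[:,0].round(3))
for th in map(float,sys.argv[1:]):
    t=np.radians(th); w=p0+u*(.105*(np.cos(t)-1))+np.array([0,0,.105*np.sin(t)]); print(th,"tool shift",(M.T@(w-p)*1000).round(1))
E
python3 arc.py 40 50 60
```

```text
time: 20.55
position: [0.5348, 0.2347, 0.1068]
tool_rot: [0.16, 0.687, -0.16, 0.69]
ft_force: [0.4, -2.1, -2.4]
grip_width: 0.0131
t 20.55 pos [0.5348 0.2347 0.1068] yaw_y 63.83 tilt_x [ 0.0038 -0.002  -1.    ] grip 0.0131 F [ 0.38 -2.06 -2.43] q [ 0.22  0.63  1.64 -0.    0.87 -0.89]
shift mm tool [3.5 1.6 0.1]
turn about tool x (deg) 0.03
full rotvec deg tool [0.03 0.25 0.01]
bail deg 32.1 radius 105.4 side 0.2 F [ 0.4 -2.1 -2.4] tilt [ 0.004 -0.002 -1.   ]
40.0 tool shift [-11.4  -8.9   0.3]
50.0 tool shift [-24.4 -21.8   0.3]
60.0 tool shift [-34.9 -36.8   0.4]
```

```bash
python3 -m inch '[[5,[-6,-4,0],[0,0,0]],[5,[-5,-5,0],[0,0,0]],[5,[-6.5,-6,0],[0,0,0]],[5,[-6,-7,0],[0,0,0]],[5,[-5.5,-7,0],[0,0,0]],[5,[-5,-7.5,0],[0,0,0]],[5,[0,0,0],[0,0,0]]]' && python3 arc.py 70 80 88
```

```text
time: 21.42
position: [0.5181, 0.2001, 0.1433]
tool_rot: [0.16, 0.687, -0.16, 0.691]
ft_force: [0.6, 0.1, -0.1]
grip_width: 0.0136
bail deg 61.2 radius 105.6 side -0.1 F [ 0.6  0.1 -0.1] tilt [ 0.006 -0.001 -1.   ]
70.0 tool shift [ -6.1 -15.   -0.1]
80.0 tool shift [-10.9 -32.7  -0. ]
88.0 tool shift [-12.5 -47.2  -0. ]
```

```bash
python3 -m inch '[[5,[-3.5,-7,0],[0,0,0]],[5,[-2.5,-8,0],[0,0,0]],[5,[-2.5,-9,0],[0,0,0]],[5,[-2,-9,0],[0,0,0]],[5,[-1,-7,0],[0,0,0]],[5,[-0.5,-7,0],[0,0,0]],[5,[0,0,0],[0,0,0]],[5,[0,0,0],[0,0,0]]]' && python3 arc.py 90 && python3 - <<'E'
from h import *
b=cv2.resize(snap("scene")[200:400,220:440],(660,600)); cv2.imwrite("pics/c8.png",b[:,:,::-1])
E
```

```text
time: 22.42
position: [0.4969, 0.1552, 0.1565]
tool_rot: [0.161, 0.686, -0.16, 0.692]
ft_force: [1.4, -0.4, 1.3]
grip_width: 0.0134
bail deg 89.3 radius 105.7 side -0.9 F [ 1.4 -0.4  1.3] tilt [ 0.008  0.    -1.   ]
90.0 tool shift [ 0.6 -1.2 -0.9]
```

View pics/c8.png

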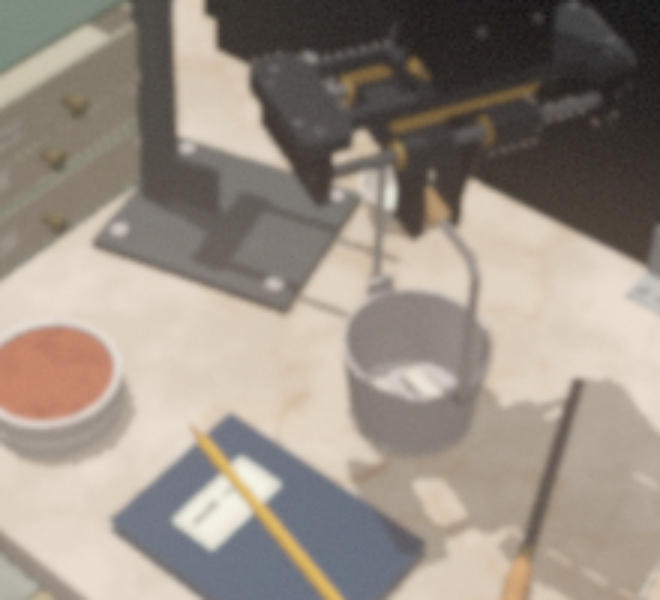

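```bash
python3 -m inch '[[5,[0,0,0],[0,0,0]],[5,[-4,0,0],[0,0,0]],[5,[-10,0,0],[0,0,0]],[5,[-15,0,0],[0,0,0]],[5,[-20,0,0],[0,0,0]],[5,[-20,0,0],[0,0,0]],[5,[-20,0,0],[0,0,0]],[5,[-15,0,0],[0,0,0]],[5,[-8,0,0],[0,0,0]],[5,[0,0,0],[0,0,0]]]' 40 && python3 tgt.py 0.573 0.067 0.275 14
```

```text
time: 23.72
position: [0.4884, 0.1564, 0.2695]
tool_rot: [0.159, 0.692, -0.161, 0.685]
ft_force: [0.3, 0.1, -4.5]
grip_width: 0.0128
t 23.725 pos [0.4884 0.1564 0.2695] yaw_y 63.83 tilt_x [-1.060e-02  2.000e-04 -9.999e-01] grip 0.0128 F [ 0.31  0.05 -4.5 ] q [ 0.09  0.32  1.64  0.    1.18 -1.02]
shift mm tool [ -6.5 -43.  115.3]
turn about tool x (deg) 49.83
full rotvec deg tool [49.82 -0.4   0.48]
```

```bash
python3 -m inch '[[5,[-1,0,0],[4,0,0]],[5,[-1,0,0],[7,0,0]],[5,[-1,0,0],[7,0,0]],[5,[-1,0,0],[7,0,0]],[5,[-1,0,0],[7,0,0]],[5,[0,0,0],[7,0,0]],[5,[0,0,0],[6,0,0]],[5,[0,0,0],[4,0,0]],[5,[0,0,0],[0,0,0]]]' && python3 tgt.py 0.573 0.067 0.275 14
```

```text
time: 24.85
position: [0.4813, 0.156, 0.266]
tool_rot: [0.432, 0.563, -0.446, 0.546]
ft_force: [-0.4, 0.0, -4.6]
grip_width: 0.0127
t 24.85 pos [0.4813 0.156  0.266 ] yaw_y 13.23 tilt_x [-0.0317 -0.0015 -0.9995] grip 0.0127 F [-0.37  0.03 -4.64] q [ 0.09  0.33  1.65  0.    1.2  -0.14]
shift mm tool [-11.7  68.6 107.5]
turn about tool x (deg) -0.77
full rotvec deg tool [-0.77 -0.34  1.78]
```

```bash
python3 -m inch '[[5,[-4,6,10],[-0.7,-0.3,1.8]],[5,[-1,12,18],[0,0,0]],[5,[-1,14,22],[0,0,0]],[5,[-1,14,22],[0,0,0]],[5,[-1,12,18],[0,0,0]],[5,[-1,8,12],[0,0,0]],[5,[0,3,5],[0,0,0]],[5,[0,0,0],[0,0,0]]]' && python3 tgt.py 0.573 0.067 0.275 14 && cat > s6.py <<'E'
from h import *
a=snap("scene","s9"); b=snap("top","t9"); 
look(["bail_grip","pail","fork_seat","fork","rod_mid"])
cv2.imwrite("pics/c9.png",np.hstack([cv2.resize(a[130:350,230:420],(400,463)),cv2.resize(b[110:330,250:440],(400,463))])[:,:,::-1])
E
python3 s6.py
```

```text
time: 25.85
position: [0.5809, 0.0607, 0.2744]
tool_rot: [0.435, 0.557, -0.435, 0.558]
ft_force: [0.3, 0.0, -5.2]
grip_width: 0.0128
t 25.85 pos [0.5809 0.0607 0.2744] yaw_y 14.08 tilt_x [ 2.5e-03 -8.0e-04 -1.0e+00] grip 0.0128 F [ 0.32  0.01 -5.23] q [-0.09  0.42  1.48 -0.    1.25 -0.33]
shift mm tool [-0.6 -6.2 -8. ]
turn about tool x (deg) 0.08
full rotvec deg tool [ 0.08  0.08 -0.13]
bail_grip  scene[359 171] c0.81
pail  scene[354 247] c0.73
fork_seat  scene[302 180] c0.73 top[350 185] c0.97 -> [0.6834 0.0939 0.2362] err 0.7mm
fork  scene[274 265] c0.63 top[332 182] c0.97 -> [0.7422 0.1131 0.0085] err 1.3mm
rod_mid  scene[400 369] c0.76 top[287 390] c0.62 -> [0.3849 0.1814 0.0218] err 2.2mm
```

View pics/c9.png

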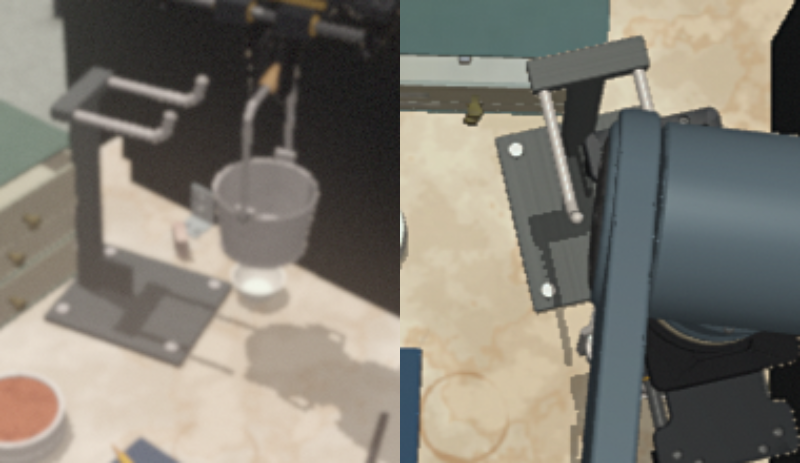

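```bash
python3 -m inch '[[5,[-5,4,-5],[0,0,0]],[5,[-2,10,-2],[0,0,0]],[5,[-1,12,0],[0,0,0]],[5,[-1,12,0],[0,0,0]],[5,[0,8,0],[0,0,0]],[5,[0,4,0],[0,0,0]],[5,[0,0,0],[0,0,0]]]' && python3 tgt.py 0.688 0.095 0.28 14.5 && python3 - <<'E'
from h import *
a=snap("scene"); print(imaging.tip_of("scene","bail_grip"))
cv2.imwrite("pics/c10.png",cv2.resize(a[130:290,230:410],(675,600))[:,:,::-1])
E
```

```text
time: 27.32
position: [0.6327, 0.0816, 0.2843]
tool_rot: [0.436, 0.556, -0.434, 0.559]
ft_force: [0.1, 0.3, -4.9]
grip_width: 0.0129
t 27.325 pos [0.6327 0.0816 0.2843] yaw_y 14.12 tilt_x [ 5.7e-03 -7.0e-04 -1.0e+00] grip 0.0129 F [ 0.09  0.32 -4.86] q [-0.05  0.48  1.33 -0.    1.32 -0.29]
shift mm tool [ 4.6 56.8  0.5]
turn about tool x (deg) -0.38
full rotvec deg tool [-0.38  0.12 -0.3 ]
[{'pixel': [331.2, 161.7], 'confidence': 0.81}]
```

View pics/c10.png

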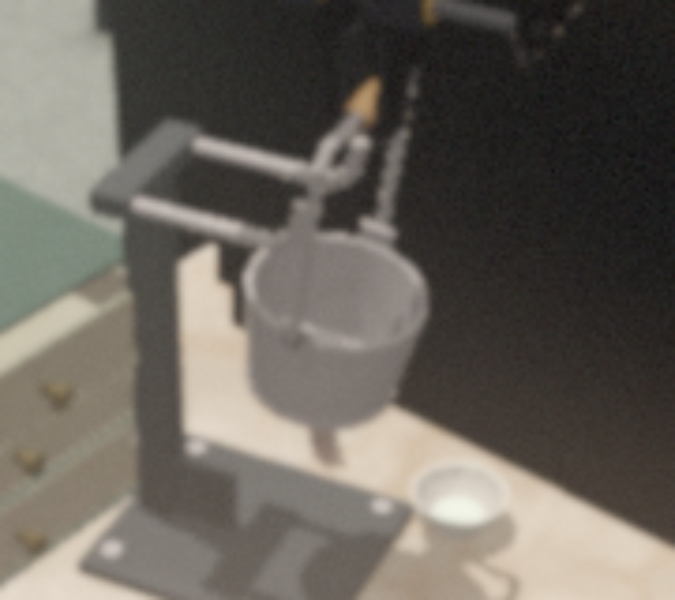

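```bash
python3 -m inch '[[5,[0,7,0],[-0.3,0,0]],[5,[0,12,0],[0,0,0]],[5,[0,12,0],[0,0,0]],[5,[0,12,0],[0,0,0]],[5,[0,7,0],[0,0,0]],[5,[0,4,0],[0,0,0]],[5,[0,0,0],[0,0,0]]]' && python3 tgt.py 0.688 0.095 0.224 14.5 && python3 - <<'E'
from h import *
a=snap("scene"); print(imaging.tip_of("scene","bail_grip"))
cv2.imwrite("pics/c11.png",cv2.resize(a[130:290,230:410],(675,600))[:,:,::-1])
E
```

```text
time: 28.3
position: [0.6874, 0.0958, 0.2836]
tool_rot: [0.434, 0.558, -0.433, 0.56]
ft_force: [-0.7, 0.2, -4.3]
grip_width: 0.0124
t 28.3 pos [0.6874 0.0958 0.2836] yaw_y 14.43 tilt_x [ 0.0026 -0.001  -1.    ] grip 0.0124 F [-0.67  0.15 -4.29] q [-0.02  0.57  1.17 -0.    1.4  -0.27]
shift mm tool [59.6  0.2  0.8]
turn about tool x (deg) -0.07
full rotvec deg tool [-0.07  0.1  -0.13]
[{'pixel': [299.0, 153.1], 'confidence': 0.73}]
```

```bash
python3 -m inch '[[5,[12,0,0],[0,0,0]],[5,[15,0,0],[0,0,0]],[5,[12,0,0],[0,0,0]],[5,[6,0,0],[0,0,0]],[5,[0,0,0],[0,0,0]]]' && python3 tgt.py 0.688 0.095 0.224 14.5 && python3 -m inch '[[5,[4,0,0],[0,0,0]],[5,[3,0,0],[0,0,0]],[5,[0,0,0],[0,0,0]]]' && python3 tgt.py 0.688 0.095 0.224 14.5
```

```text
time: 29.02
position: [0.6856, 0.0955, 0.2343]
tool_rot: [0.433, 0.559, -0.434, 0.559]
ft_force: [0.1, 0.2, -4.2]
grip_width: 0.0126
t 29.025 pos [0.6856 0.0955 0.2343] yaw_y 14.41 tilt_x [-5.e-04 -1.e-03 -1.e+00] grip 0.0126 F [ 0.08  0.24 -4.22] q [-0.02  0.61  1.23 -0.    1.3  -0.27]
shift mm tool [10.3  2.2  1. ]
turn about tool x (deg) -0.09
full rotvec deg tool [-0.09  0.05  0.04]
time: 29.4
position: [0.6863, 0.0955, 0.2277]
tool_rot: [0.433, 0.558, -0.433, 0.559]
ft_force: [-0.5, -0.2, -5.2]
grip_width: 0.0128
t 29.4 pos [0.6863 0.0955 0.2277] yaw_y 14.41 tilt_x [ 0.0015 -0.001  -1.    ] grip 0.0128 F [-0.51 -0.23 -5.15] q [-0.02  0.62  1.24 -0.    1.28 -0.27]
shift mm tool [3.7 1.5 0.8]
turn about tool x (deg) -0.09
full rotvec deg tool [-0.09  0.07 -0.07]
```

```bash
python3 -m inch '[[5,[2,0,0],[0,0,0]],[5,[2,0,0],[0,0,0]],[5,[0,0,0],[0,0,0]]]' && python3 -m inch '[[5,[2,0,0],[0,0,0]],[5,[0,0,0],[0,0,0]]]' && python3 - <<'E'
from h import *
a=snap("scene"); print(imaging.tip_of("scene","bail_grip"))
cv2.imwrite("pics/c12.png",cv2.resize(a[130:290,230:410],(675,600))[:,:,::-1])
E
```

```text
time: 29.78
position: [0.6871, 0.0955, 0.2244]
tool_rot: [0.434, 0.558, -0.433, 0.56]
ft_force: [-0.2, 0.1, -4.5]
grip_width: 0.0127
time: 30.02
position: [0.6871, 0.0954, 0.2243]
tool_rot: [0.434, 0.557, -0.433, 0.56]
ft_force: [-0.8, 0.4, -3.6]
grip_width: 0.0127
[{'pixel': [302.7, 184.0], 'confidence': 0.59}]
```

```bash
python3 -m inch '[[5,[3,0,0],[0,0,0]],[5,[0,0,0],[0,0,0]]]' && python3 -m inch '[[5,[3,0,0],[0,0,0]],[5,[1,0,0],[0,0,0]],[5,[0,0,0],[0,0,0]]]'
```

```text
time: 30.38
position: [0.6875, 0.0955, 0.2242]
tool_rot: [0.434, 0.557, -0.432, 0.561]
ft_force: [-0.4, -0.9, -3.9]
grip_width: 0.0128
time: 30.75
position: [0.6879, 0.0955, 0.224]
tool_rot: [0.435, 0.556, -0.432, 0.562]
ft_force: [-1.9, -0.2, -1.3]
grip_width: 0.0127
```

View pics/c12.png

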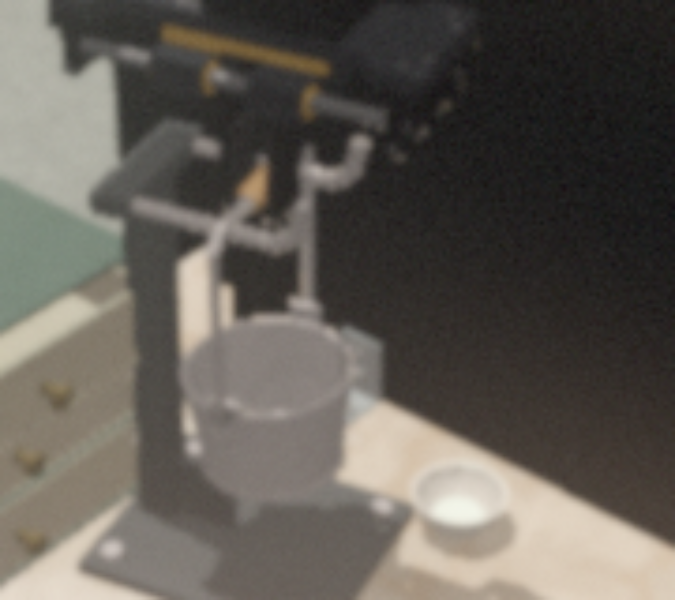

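```bash
python3 -m inch '[[18,[0,0,0],[0,0,0]],[26,[0,0,0],[0,0,0]],[34,[0,0,0],[0,0,0]],[34,[0,0,0],[0,0,0]],[34,[-8,0,0],[0,0,0]],[34,[-15,0,0],[0,0,0]],[34,[-25,0,0],[0,0,0]],[34,[-40,0,0],[0,0,0]],[34,[-40,0,0],[0,0,0]],[34,[0,0,0],[0,0,0]]]' 5 && python3 tgt.py 0.5 0.1 0.42 && python3 - <<'E'
from h import *
for k in range(2):
    snap("scene","fin"); snap("top"); snap("wrist")
    look(["bail_grip","pail","rod_mid","dish","mould_low","jar","bar_0_mid","bar_1_mid"],("scene","top","wrist"))
E
```

```text
time: 32.0
position: [0.689, 0.0956, 0.3605]
tool_rot: [0.437, 0.553, -0.43, 0.564]
ft_force: [0.2, -0.9, 0.2]
grip_width: 0.0339
t 32.0 pos [0.689  0.0956 0.3605] yaw_y 14.42 tilt_x [ 0.0193 -0.0015 -0.9998] grip 0.0339 F [ 0.19 -0.92  0.15] q [-0.02  0.52  1.07 -0.    1.54 -0.27]
shift mm tool [ -63.2 -180.9  -50.9]
bail_grip  scene[303 183] c0.75 wrist[317 233] c0.65 -> [0.6849 0.0908 0.2284] err 2.2mm
pail  scene[298 248] c0.73 top[342 209] c0.61 wrist[308 189] c0.59 -> [0.6797 0.0992 0.0819] err 5.7mm
rod_mid  scene[397 373] c0.56 top[286 389] c0.89 wrist[86 49] c0.63 -> [0.3866 0.1818 0.011 ] err 3.8mm
dish  scene[351 266] c0.64 wrist[248 230] c0.82 -> [0.6152 0.0092 0.0105] err 0.4mm
mould_low  scene[238 338] c0.67 top[226 224] c0.84 wrist[341  10] c0.66 -> [ 0.665   0.297  -0.0063] err 1.0mm
jar  scene[206 322] c0.82 top[284 389] c0.63 wrist[407  13] c0.68 -> [0.5767 0.2771 0.1812] err 201.4mm
bar_0_mid  top[348 214] c0.37 wrist[305 187] c0.73 -> [0.6761 0.0888 0.0452] err 2.5mm
bar_1_mid  top[229 222] c0.74 wrist[327 190] c0.56 -> [0.6159 0.2008 0.5848] err 43.9mm
bail_grip  scene[301 179] c0.80 wrist[317 234] c0.81 -> [0.6855 0.0932 0.238 ] err 1.5mm
pail  scene[300 250] c0.69 top[342 203] c0.69 wrist[316 193] c0.93 -> [0.688  0.0943 0.0696] err 4.3mm
rod_mid  scene[399 372] c0.68 top[286 387] c0.94 wrist[88 48] c0.74 -> [0.3878 0.1812 0.0106] err 2.2mm
dish  scene[351 267] c0.66 wrist[250 229] c0.58 -> [0.6162 0.0096 0.0056] err 0.4mm
mould_low  scene[236 336] c0.88 wrist[343  14] c0.57 -> [ 0.67    0.2948 -0.0057] err 1.8mm
jar  scene[209 324] c0.96 top[217 180] c0.77 wrist[404  12] c0.71 -> [ 0.7373  0.3129 -0.0048] err 6.4mm
bar_0_mid  scene[207 325] c0.72 top[343 209] c0.56 -> [ 0.7861  0.1617 -0.1575] err 98.0mm
bar_1_mid  top[337 194] c0.38 wrist[336 192] c0.51 -> [0.704  0.1055 0.0951] err 3.1mm
```

```bash
python3 -m inch '[[34,[-20,0,0],[0,0,0]],[34,[0,0,0],[0,0,0]],[34,[0,0,0],[0,0,0]],[34,[0,0,0],[0,0,0]],[34,[0,0,0],[0,0,0]],[34,[0,0,0],[0,0,0]],[34,[0,0,0],[0,0,0]],[34,[0,0,0],[0,0,0]]]' && python3 - <<'E'
from h import *
def m():
    snap("scene"); t=imaging.cut_out("scene","pail"); return t[0]["box"],t[0]["confidence"]
print(m()); print(m()); print(robot.hand_in())
E
```

```text
time: 35.7
position: [0.6856, 0.0956, 0.3713]
tool_rot: [0.434, 0.558, -0.433, 0.56]
ft_force: [-0.5, -0.4, 0.5]
grip_width: 0.0339
([298.8, 217.3, 44.1, 96.4], 0.79)Traceback (most recent call last):
  File "<stdin>", line 4, in <module>
  File "<stdin>", line 3, in m
IndexError: list index out of range
```

```bash
python3 - <<'E'
from h import *
a=snap("scene").astype(int)[170:280,270:330]; snap("top"); b=snap("scene").astype(int)[170:280,270:330]; print("mean diff",abs(a-b).mean()); print(robot.hand_in(), get_obs()["time"])
E
```

```text
mean diff 1.8484848484848484
the job is handed in; nothing more can be done
the job is handed in; nothing more can be done
```

The pail is hanging by its bail across both prongs, the rod lies flat on the bench, and I handed the job in at about 36 s of the 72 s. `hand_in()` gives no verdict, so the result is from my own checks.

**What I did:** I gripped the rod at its balance point, laid it on the bare strip and released it. I then gripped the bail's roller and swung it along its arc to about 89° with the pail still standing. Next I lifted the pail level, turned it to line up with the fork, and lowered the crown onto both prongs. I let go and backed the gripper off upward.

**Last checks:**

| Check | Measured | Expected |
|---|---|---|
| Roller position | (0.686, 0.093, 0.238) m | seat near (0.683, 0.094), 0.237 m high when hung |
| Pail underside | about 0.070 m above the bench | about 0.068 m |
| Rod middle | about 0.011 m high | under 0.025 m |
| Dish and casting ring | within a few mm of where they started | under 30 mm shift |
| Jar | (0.737, 0.313) m, as at the start | under 30 mm shift |
| Force on the gripper | under 1 N on each axis | clear of everything |

Comparing two pictures just before handing in showed only a small difference, which I took as camera noise, so the pail was still.

**Checks that failed or disagreed:**
- **Bars:** the networks' fixes on the two bars were unreliable (errors up to 98 mm). The bars' last good sighting was inside the pail with the bail upright before the lift. The pail stayed level afterwards, but I did not see them clearly at the end.
- **Jar:** one jar reading was off by 200 mm because the network mistook something else for it. The next reading was back at the starting position.
- **Pail stillness:** the second pail cut-out found nothing, so I compared the two pictures instead.

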